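# Hook a test clip on a used alternator's thin stud

### The arm

A 6-joint arm with a two-finger parallel gripper is mounted at the origin on the work surface. World frame = base frame: x ahead of the robot, y to its left, z up, the work surface at z = 0. Lengths are in m, angles in rad, forces in N, time in s.
With the tool pointing down it reaches from about 0.35 to 0.85 m from the base axis. Payload 8.1 kg.
Tool frame: the origin (TCP) lies between the finger pads; the fingertips stand 11 mm ahead of it and the grasp point (between the pads) lies 8 mm behind it (robot.tips_ahead is the distance from the TCP to the fingertips, in m); z points along the fingers, y is the line along which they close (so a half turn about z gives the same grasp; the last joint's range is limited). The gripper opens to 93 mm and grips with 3 to 60 N. Pads are 15 mm wide; open, the fingers measure 128 mm over their backs; the gripper's body (75 mm by 188 mm) begins 65 mm behind the grasp point.
Start: joints at [-1.288, 0.13, 1.488, -0, 1.523, -0.085], TCP at [0.216, -0.56, 0.23] pointing down, gripper open.
Joint ranges: [-2.96, 2.96], [-0.89, 2.26], [0.02, 2.5], [-1.34, 4.48], [0, 2.73], [-2.66, 2.66]. Speed limits (rad/s): [2.39, 2.39, 2.79, 3.14, 3.14, 3.14].

### API

Orientations are given as a rotation vector (axis times angle).
In Python, from plant import robot gives the robot as it stands. The module is installed in compiled form; this text tells all that it offers.
- The arm moves only by the tool move_arm, never from a script. Its argument "deltas" is one flat list of numbers, 7 for each row, row after row: the shift along the tool's x, y, z in m, then the turn, a rotation vector about the tool's x, y, z in rad, then the opening, from 0 (shut) to 1 (fully open). A call has 1 to 12 rows; each row is the pose to reach, as a shift and turn from the pose commanded when the call began, along the tool's axes at that moment; what a row does not reach only later rows make up. A row lasts 1/8 s, in which the tool goes at most 62.5 mm and 10.7 degrees, less where a joint would pass 70% of its speed; a pose out of reach is approached as far as the arm can. A call with a gripper value outside its range is refused whole. The fingers move at their own pace and stop on an object; "squeeze" is the grip in N (left out, the last holds). Time passes only in rows, so rows that repeat a pose let the fingers close. It gives the time, the measured TCP pose, the force, the opening and the grip force at its end, in the units of the state.
- robot.read_state(): the state, without advancing time (a new reading comes with each control period).
- robot.read_camera(name): name is "scene" or "top"; returns (picture, depth): 420x560x3 uint8, red, green, blue; 420x560 float32, m along the optical axis (not along the pixel's ray), 0 where there is no reading.
- robot.camera_model(name): a dict with "K" (3x3 intrinsics, pixels), "k1" (the pictures are not rectified: a ray, as slopes to the right and down, at radius r is drawn at 1 + k1 r^2 times it, then the intrinsics apply), "R" (3x3) and "t" (3): a world point X has camera coordinates R X + t. Camera axes: x right, y down, z forward; pixel columns grow to the right and rows downward; lengths in m; the calibration is good to about 2 mm. A picture is of the moment at which its call begins. camera_model takes no time and is no camera call.
- robot.close_job(): hands the job in; it is judged then, once.
Trained networks look in the newest picture that a camera, given by its name, has taken for a name from the list of things; names that differ only in an ending like _2 or _b are one class to them, and where a whole thing is asked for, a point or a joint stands for the part that bears it (a point fixed in the world has none). Each returns a list of dicts, best first, with "confidence" (0 to 1); they miss things now and then, are a little off and sometimes report something else, mostly with a low value. They report only what shows in the picture. A call takes as long as a camera call. They do not tell look-alikes from the thing itself.
- robot.recognise(camera, label): "uv" ([column, row] in pixels, amid what is visible of it).
The state is a dict: "t": time; "q": joint angles; "dq": joint speeds; "joint_torque": joint torques, N m; "tool_pos": TCP position; "orientation": TCP orientation; "force": force on the tool from outside, world axes, zero at the start; "wrist_torque": the same for the moment, N m; "opening": finger opening in m; "gripper_force": force on a finger pad.
Only numpy, scipy, OpenCV 4.12 (cv2) and the standard library are available. Lean on these libraries where they do the work, as an engineer would, in place of code of your own. Each camera call takes 0.05 s, during which the arm holds its last target. There are 200 camera calls.

### The job

This used alternator is going on test: take the spring-hook test clip out of its rest, squeeze its two paddles together so that the hook stands out, hook it round the thin stud on top of the alternator, and let go so that the clip stays hanging on that stud by its own spring. The stud has settled off-centre in its perished grommet and its insulation is brittle, so feel for it lightly with the open hook and do not push hard on it; leave the other things on the bench alone.

Things in the scene. Friction and masses are not known exactly. Their poses are not given: they have to be found in the camera images.
- clip_grip (a point): where to squeeze the spring-hook test clip: midway between the outer faces of its two black upright paddles, 28 mm above its slim barrel's axis. x points along the barrel to the hook, y left, z up. Paddles are 30 mm wide, from 12 mm below to 30 mm above the axis; outer faces 22.5 mm apart, 14 mm fully squeezed. The 10 mm square barrel runs forward from the front paddle, so keep fingertips over 5 mm above the axis.
- clip_head (a point): centre of the end face of the clip's head (16 wide, 12 high), on the barrel axis, 80 mm ahead of the front paddle's front face; axes as clip_grip. The steel hook before it: a shank on the right (inner face at y -3 mm), a cross-bar 3.5 mm thick over the head's full 16 mm width, and at its left end a 3 mm wide lip turned back 2.5 mm. It is open to the left and 7 mm high.
- plunger (a joint): how far the rear paddle, with the hook, is pressed in (m): 0 = shut, lip on the head; 0.0085 = fully pressed, then 8.5 mm are free between lip and head and the bar's front is 14.5 mm ahead of the head. Its spring pushes with 6.6 N shut to 9.2 N fully pressed. Shut round the stud it reads about 0.003.
- clip: the clip itself, about 47 g, 108 mm long: origin on the barrel axis, 30 mm behind the head's end face; x to the hook, y left, z up. It lies level in its rest.
- grommet_mid (a point): over the middle of the thin stud's round rubber grommet (34 mm across) on the alternator's top, at half the stud's height. x points level to the alternator's middle; the side towards -x is free. The stud is steel, upright, 6 mm thick, up to 28 mm above the cover (this point: 15 mm above), fixed, its axis off this point by up to 8 mm along x and 6 mm along y.
- alternator: used alternator, fixed, rear end up on a wooden block 140 mm square; origin on the bench under its middle, axes as grommet_mid. 128 mm across, ears 97 mm out at each side (y); black rear cover on top, 104 mm across, 132 mm above the bench. The thin stud's grommet is 34 mm from the middle towards -x. Also on the cover: a thick copper stud (9 mm, hex nut) 40 mm out at +y and a plug socket at -y.
- rest: plywood rest of the clip, fixed, 120 x 60 mm, origin under its middle: two notched uprights, 41 mm behind and 3 mm ahead of the middle, in which the barrel lies, axis 46 mm above the bench. Their cheeks end 3 mm above the axis; lift the clip straight up.
- wrench: loose spanner 170 mm long, lying on the bench; leave it alone
- pulley: loose belt pulley, 58 mm across and 26 mm high; leave it alone
- regulator: loose voltage regulator, 50 x 32 mm black block, 28 mm high; leave it alone
Mind the look-alikes: they are no part of the job. Of the things that look like the alternator, take the one that is farthest from the robot's base at the start. What is shaped like the clip but turquoise is not meant.

How it is judged:
On the way:
1. the clip is held above its rest with the plunger pressed, hook out (value of joint plunger above 0.006 m and height (world z) of clip_head above 0.09 m), for 0.2 s.
At the end, for the whole second after the job is handed in: the clip hangs still (under 0.02 m/s) on the thin stud: its hook has sprung shut round it (plunger at 2 to 5 mm, neither empty nor caught on the lip), its head is within 20 mm of the grommet's middle as seen from above, and it grips the stud (over 2 N) (value of joint plunger between 0.002 and 0.005 m and horizontal distance between clip_head and grommet_mid below 0.02 m and contact force between clip and alternator above 2 N and linear speed of clip below 0.02 m/s); the robot touches nothing.
It fails at once if while the hook is out, before it shuts on the stud, the clip presses on the alternator with more than 8 N (contact force between clip and alternator above 8 N and value of joint plunger above 0.0065 m).
It fails at once if the clip presses on the alternator with more than 25 N (the shut clip's own grip, hook and head together, is 15 N of it) (contact force between clip and alternator above 25 N).
It fails at once if a spanner, pulley or regulator on the bench is moved by more than 20 mm (distance of any of wrench, pulley, regulator from where it was at the start of the episode above 0.02 m).
It also fails if it takes over 54 s, if anything falls off the work surface, if the arm or the gripper's body presses on something with over 40 N, if the wrist force passes 120 N, or if a joint passes its speed limit or range.

## Working session

There is one attempt and no reset: what is moved stays moved. The work goes in short steps, Python scripts to look and compute and a tool call to move; the robot and the scene stay as the last step left them, time stands still between calls to the robot, and variables do not carry over. Pictures are saved under pics/ and viewed, at most 10 in all, crops included, and the job is handed in when it is done.

Besides the shell and the picture viewer there is one more tool, called after "Request:" by a JSON object that holds its "name" and its "arguments", one argument or row to a line. move_arm: Moves the arm, as the interface text tells. Its arguments: {"type":"object","properties":{"deltas":{"type":"array","items":{"type":"number"}},"squeeze":{"type":"number"}},"required":["deltas"]}

```bash
mkdir -p pics; cat > h.py <<'E'
import numpy as np,cv2
from plant import robot
from scipy.spatial.transform import Rotation as Ro
def shot(c,f=None):
    p,d=robot.read_camera(c)
    if f: cv2.imwrite('pics/'+f,p[:,:,::-1])
    return p,d
def rays(c,uv):
    m=robot.camera_model(c);K=np.array(m['K'],float);k=m['k1']
    uv=np.atleast_2d(np.array(uv,float))
    return cv2.undistortPoints(uv.reshape(-1,1,2),K,np.array([k,0,0,0.])).reshape(-1,2),np.array(m['R']),np.array(m['t'])
def world(c,uv,z):   # depth along axis
    s,R,t=rays(c,uv); z=np.atleast_1d(z)
    return (np.c_[s,np.ones(len(s))]*z[:,None]-t)@R
def atz(c,uv,h):
    s,R,t=rays(c,uv); o=-R.T@t; d=np.c_[s,np.ones(len(s))]@R
    return o+d*((h-o[2])/d[:,2])[:,None]
def proj(c,X):
    m=robot.camera_model(c);X=np.atleast_2d(X).astype(float)
    return cv2.projectPoints(X,cv2.Rodrigues(np.array(m['R']))[0],np.array(m['t'],float),np.array(m['K'],float),np.array([m['k1'],0,0,0.]))[0].reshape(-1,2)
def cloud(c,d):
    v,u=np.mgrid[:d.shape[0],:d.shape[1]]
    return world(c,np.c_[u.ravel(),v.ravel()],d.ravel()).reshape(*d.shape,3)
E
python3 - <<'E'
from h import *
np.set_printoptions(precision=4,suppress=True)
s=robot.read_state();print(s['t'],s['tool_pos'],s['orientation'],s['opening'],s['force'])
for c in('scene','top'):
    p,d=shot(c,c+'0.png');m=robot.camera_model(c);print(c,-np.array(m['R']).T@m['t'],np.array(m['R']).tolist(),np.array(m['K'])[0,0],m['k1'])
    C=cloud(c,d)
    for l in('clip','alternator','rest','grommet_mid','clip_grip','clip_head'):
        for r in robot.recognise(c,l):
            u,v=np.round(r['uv']).astype(int);print(l,r['confidence'],u,v,C[min(v,419),min(u,559)])
E
```

```text
0.0 [ 0.2156 -0.5593  0.2286] [-3.0868 -0.5742  0.0003] 0.09320964655264126 [ 0.1674 -0.4147  0.8505]
scene [0.879  0.1819 0.9239] [[-0.5025873768673482, 0.8644331457388011, 0.012699022077253158], [0.7361829130328725, 0.4356306304866666, -0.5179388693081678], [-0.45325560909053514, -0.25096073463773133, -0.8553233672115232]] 408.6334065985824 -0.10898321081502976
clip 0.94 330 314 [0.879  0.1819 0.9239]
clip 0.9 353 384 [0.676  0.2633 0.0058]
alternator 0.93 219 255 [ 0.6095 -0.1096  0.1328]
alternator 0.87 252 129 [ 0.2568 -0.2482  0.1207]
rest 0.27 312 231 [0.4016 0.0155 0.0308]
grommet_mid 0.83 251 131 [ 0.2617 -0.2483  0.1175]
grommet_mid 0.56 221 255 [ 0.6074 -0.1059  0.1329]
clip_grip 0.82 326 314 [0.582  0.1435 0.0525]
clip_grip 0.58 358 382 [0.6722 0.2687 0.0287]
clip_head 0.97 330 312 [0.5728 0.149  0.0504]
clip_head 0.58 357 382 [0.6733 0.2669 0.0287]
top [ 0.3641 -0.0337  0.9773] [[0.01729707406360089, -0.9998318472401178, 0.006090030644641357], [-0.9922060030363097, -0.017916257271382838, -0.12331364589572681], [0.12340202092165829, -0.003909599698177195, -0.9923490596874924]] 395.548157990903 0.011666877316573447
clip 0.65 208 157 [0.6063 0.1225 0.0383]
clip 0.62 200 169 [0.5743 0.1392 0.0467]
alternator 0.7 314 170 [ 0.5567 -0.1247  0.1352]
alternator 0.68 379 324 [ 0.2338 -0.2606  0.1354]
rest 0.69 206 160 [0.6063 0.1323 0.0079]
grommet_mid 0.67 316 170 [ 0.5574 -0.1294  0.1325]
grommet_mid 0.66 200 169 [0.5743 0.1392 0.0467]
grommet_mid 0.35 252 246 [0.3932 0.0111 0.028 ]
clip_grip 0.84 200 172 [0.5666 0.1386 0.0486]
clip_grip 0.61 146 133 [0.6698 0.2826 0.0178]
clip_head 0.82 198 168 [0.5757 0.1433 0.0508]
clip_head 0.65 146 136 [0.6624 0.2825 0.0168]
clip_head 0.33 253 244 [0.398  0.0089 0.0272]
```

```bash
python3 - <<'E'
import cv2
a=cv2.imread('pics/top0.png')[80:280,110:370];cv2.imwrite('pics/topc.png',cv2.resize(a,None,fx=3,fy=3,interpolation=cv2.INTER_CUBIC)[:600])
a=cv2.imread('pics/scene0.png')[180:420,150:430];cv2.imwrite('pics/scenec.png',cv2.resize(a,None,fx=2.5,fy=2.5,interpolation=cv2.INTER_CUBIC))
E
```

```text
(no output)
```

View pics/topc.png

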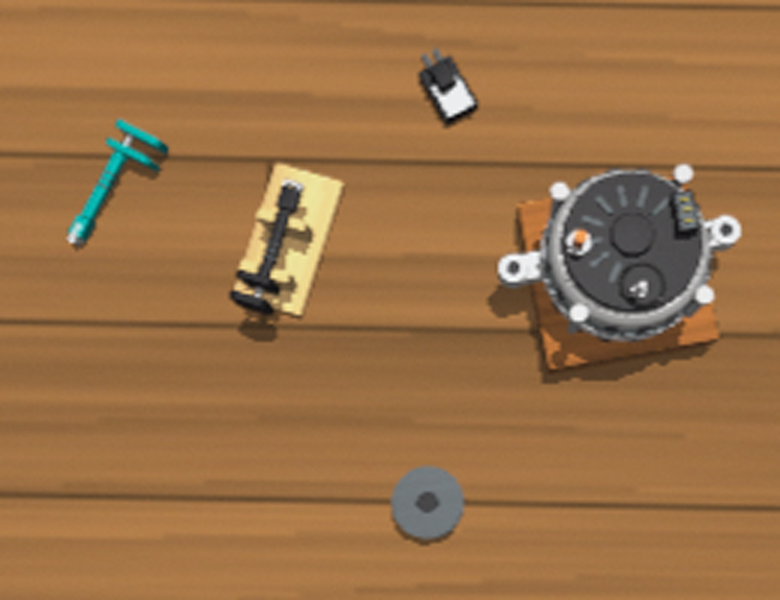

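View pics/scenec.png

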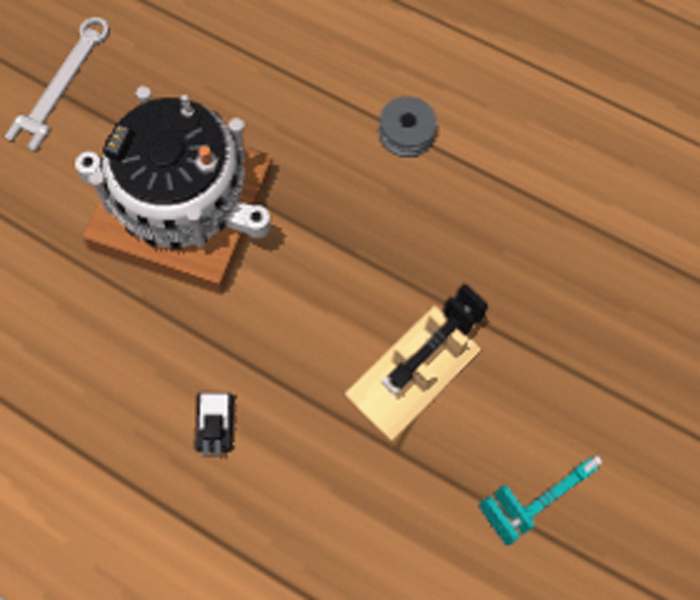

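```bash
python3 - <<'E'
from h import *
np.set_printoptions(precision=4,suppress=True)
fullt=lambda x,y:(110+x/3-.33,80+y/3-.33); fulls=lambda x,y:(150+x/2.5-.3,180+y/2.5-.3)
print('ears top',atz('top',[fullt(513,268),fullt(727,230)],.07),'scene',atz('scene',[fulls(256,217),fulls(88,161)],.07))
for c,f,st,pad in(('top',fullt,[(640,288),(579,238)],0),('scene',fulls,[(186,100),(205,150)],0)):
    p,d=shot(c);C=cloud(c,d)
    print(c,'stud',atz(c,[f(*st[0])],.158),'copper',atz(c,[f(*st[1])],.155))
    for e in [(513,268),(727,230)] if c=='top' else [(256,217),(88,161)]:
        u,v=np.round(f(*e)).astype(int); print('ear z',C[v-2:v+3,u-6:u+7:3,2].max())
    near=(np.hypot(C[...,0]-.6,C[...,1]+.12)<.1)&(d>0)
    cov=near&(abs(C[...,2]-.132)<.006)&(p.max(2)<110)
    P=C[cov]; (cx,cy),r=cv2.minEnclosingCircle(P[:,:2].astype(np.float32));print('cover',cx,cy,r,np.median(P[:,2]),len(P))
    hull=cv2.convexHull(P[:,:2].astype(np.float32)).reshape(-1,2);A=np.c_[hull*2,np.ones(len(hull))];q=np.linalg.lstsq(A,(hull**2).sum(1),rcond=None)[0];print('ls',q[:2],np.sqrt(q[2]+q[0]**2+q[1]**2))
    hi=near&(C[...,2]>.142);print('high',np.c_[C[hi],np.argwhere(hi)[:,::-1]][:40])
    cl=(abs(C[...,0]-.58)<.09)&(abs(C[...,1]-.14)<.07)&(d>0)&(p.max(2)<90)
    B=C[cl&(abs(C[...,2]-.051)<.006)];P2=C[cl&(C[...,2]>.06)&(C[...,2]<.09)]
    l=cv2.fitLine(B[:,:2].astype(np.float32),cv2.DIST_HUBER,0,.01,.01).ravel();print('barrel',l,np.degrees(np.arctan2(l[1],l[0])),B[:,:2].min(0),B[:,:2].max(0),len(B))
    print('paddles',len(P2),P2.mean(0) if len(P2) else 0, P2.min(0),P2.max(0))
E
```

```text
ears top [[ 0.5726 -0.0537  0.07  ]
 [ 0.6061 -0.221   0.07  ]] scene [[ 0.5737 -0.0516  0.07  ]
 [ 0.6059 -0.2179  0.07  ]]
top stud [[ 0.5397 -0.1413  0.158 ]] copper [[ 0.5756 -0.0983  0.155 ]]
ear z 0.9773118796368743
ear z 0.11805619255416928
cover 0.5806678533554077 -0.13769546151161194 0.05253709852695465 0.13294530010920047 1364
ls [ 0.5796 -0.1383] 0.051203533119645844
high [[  0.6135  -0.1692   0.1427 335.     144.    ]
 [  0.6128  -0.171    0.1449 336.     144.    ]
 [  0.6133  -0.1734   0.1436 337.     144.    ]
 [  0.6132  -0.1755   0.1441 338.     144.    ]
 [  0.6133  -0.1777   0.1437 339.     144.    ]
 [  0.6124  -0.1793   0.1469 340.     144.    ]
 [  0.611   -0.167    0.1432 334.     145.    ]
 [  0.6102  -0.1687   0.146  335.     145.    ]
 [  0.6107  -0.1711   0.1446 336.     145.    ]
 [  0.6102  -0.173    0.1464 337.     145.    ]
 [  0.6104  -0.1752   0.1458 338.     145.    ]
 [  0.6098  -0.177    0.148  339.     145.    ]
 [  0.6102  -0.1794   0.1468 340.     145.    ]
 [  0.6106  -0.1817   0.1455 341.     145.    ]
 [  0.6074  -0.1683   0.1482 335.     146.
[... 3024 characters left out ...]
    ]
 [  0.5935  -0.1765   0.1479 197.     232.    ]
 [  0.5919  -0.1752   0.1467 198.     232.    ]
 [  0.5908  -0.1733   0.1467 199.     232.    ]
 [  0.5898  -0.1713   0.1468 200.     232.    ]
 [  0.5882  -0.17     0.1455 201.     232.    ]
 [  0.586   -0.1694   0.1427 202.     232.    ]
 [  0.5977  -0.1822   0.1446 194.     233.    ]
 [  0.5966  -0.1802   0.1448 195.     233.    ]
 [  0.5958  -0.1779   0.1456 196.     233.    ]
 [  0.5941  -0.1767   0.1441 197.     233.    ]
 [  0.5934  -0.1743   0.1452 198.     233.    ]]
barrel [ 0.958  -0.2867  0.5942  0.14  ] -16.66172 [0.5429 0.1213] [0.641 0.167] 216
paddles 124 [0.5527 0.1511 0.0722] [0.5385 0.1338 0.06  ] [0.5661 0.1672 0.0809]
```

```bash
cat >> h.py <<'E'
def delta(pos,yaw):  # tool-down target, tool y at yaw (deg)
    s=robot.read_state();R0=Ro.from_rotvec(s['orientation'])
    y=np.radians(yaw);ty=np.array([np.cos(y),np.sin(y),0]);tz=np.array([0,0,-1.]);tx=np.cross(ty,tz)
    Rt=Ro.from_matrix(np.c_[tx,ty,tz])
    return np.round(R0.inv().apply(np.array(pos)-s['tool_pos']),4),np.round((R0.inv()*Rt).as_rotvec(),4)
E
python3 - <<'E'
from h import *
print(delta([.551,.150,.2],-15.6),delta([.551,.150,.067],-15.6))
E
```

```text
(array([ 0.5681, -0.5419,  0.0296]), array([ 1.000e-04,  1.000e-04, -9.308e-01])) (array([ 0.5681, -0.5419,  0.1626]), array([ 1.000e-04,  1.000e-04, -9.308e-01]))
```

Request:
{"name": "move_arm", "arguments": {
  "deltas": [0.047,-0.045,0.002,0,0,-0.078,0.5,0.095,-0.09,0.005,0,0,-0.155,0.5,0.142,-0.135,0.007,0,0,-0.233,0.5,0.189,-0.181,0.01,0,0,-0.31,0.5,0.237,-0.226,0.012,0,0,-0.388,0.5,0.284,-0.271,0.015,0,0,-0.465,0.5,0.331,-0.316,0.017,0,0,-0.543,0.5,0.379,-0.361,0.02,0,0,-0.62,0.5,0.426,-0.406,0.022,0,0,-0.698,0.5,0.473,-0.452,0.025,0,0,-0.776,0.5,0.521,-0.497,0.027,0,0,-0.853,0.5,0.568,-0.542,0.03,0,0,-0.931,0.5]
}}

```text
t: 2.3
tool_pos: [0.5364, 0.12, 0.2014]
orientation: [2.499, 1.903, 0.001]
force: [0.5, -1.2, -0.1]
opening: 0.0468
gripper_force: 0.0
```

Request:
{"name": "move_arm", "arguments": {
  "deltas": [0,0,0,0,0,0,0.5,0,0,0,0,0,0,0.5,0,0,0,0,0,0,0.5]
}}

```text
t: 2.68
tool_pos: [0.5355, 0.1166, 0.2015]
orientation: [2.504, 1.897, 0.0]
force: [-0.2, -0.1, -0.4]
opening: 0.0465
gripper_force: 0.0
```

```bash
python3 - <<'E'
from h import *
np.set_printoptions(precision=4,suppress=True)
s=robot.read_state();print(s['t'],s['tool_pos'],s['opening'],s['force'],s['gripper_force'])
print(delta([.551,.150,.067],-15.6))
p,d=shot('scene')
a=p[250:400,250:450,::-1];cv2.imwrite('pics/g1.png',cv2.resize(a,None,fx=4,fy=4,interpolation=cv2.INTER_CUBIC))
yaw=np.radians(-15.6);ex=np.array([np.cos(yaw),np.sin(yaw),0]);g=np.array([.551,.150,.074])
print(proj('scene',[g,g+91.25e-3*ex+[0,0,-.028]])-[250,250])
E
```

```text
2.675 [0.5355 0.1166 0.2015] 0.04645545545090863 [-0.2371 -0.0721 -0.448 ] 0.0
(array([0.0363, 0.0058, 0.1345]), array([ 0.0005,  0.0001, -0.0016]))
[[86.2227 50.4613]
 [56.2689 82.9011]]
```

View pics/g1.png

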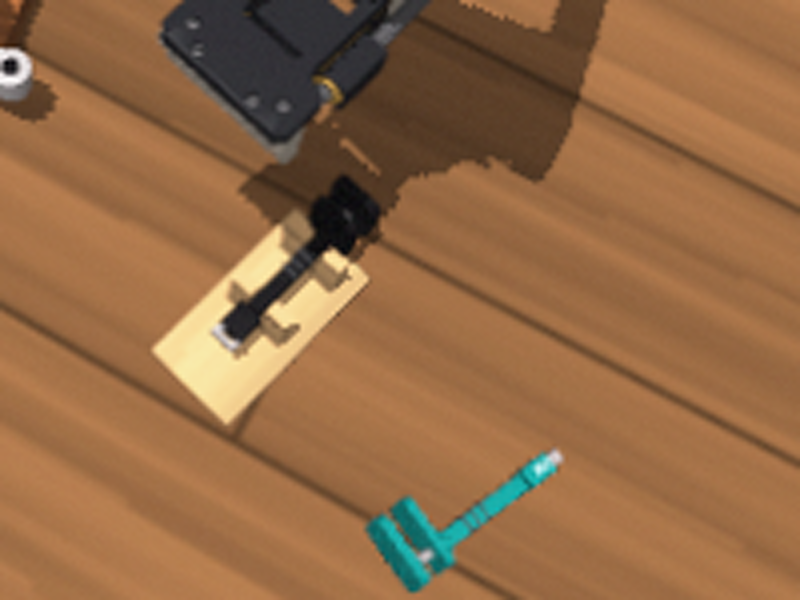

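Request:
{"name": "move_arm", "arguments": {
  "deltas": [0.036,0.006,0.02,0,0,0,0.5,0.036,0.006,0.06,0,0,0,0.5,0.036,0.006,0.1,0,0,0,0.5,0.036,0.006,0.125,0,0,0,0.5,0.036,0.006,0.134,0,0,0,0.5,0.036,0.006,0.134,0,0,0,0.5,0.036,0.006,0.134,0,0,0,0.5]
}}

```text
t: 3.6
tool_pos: [0.5523, 0.1508, 0.0689]
orientation: [2.502, 1.898, 0.004]
force: [-0.1, 0.6, 0.9]
opening: 0.0463
gripper_force: 0.0
```

Request:
{"name": "move_arm", "arguments": {
  "deltas": [0,0,0,0,0,0,0.3,0,0,0,0,0,0,0.25,0,0,0,0,0,0,0.2,0,0,0,0,0,0,0.1,0,0,0,0,0,0,0,0,0,0,0,0,0,0,0,0,0,0,0,0,0],
  "squeeze": 30
}}

```text
t: 4.47
tool_pos: [0.5514, 0.151, 0.0674]
orientation: [2.502, 1.9, 0.001]
force: [1.2, 0.0, 2.7]
opening: 0.0139
gripper_force: 30.0
```

Request:
{"name": "move_arm", "arguments": {
  "deltas": [0,0,-0.01,0,0,0,0,0,0,-0.03,0,0,0,0,0,0,-0.07,0,0,0,0,0,0,-0.11,0,0,0,0,0,0,-0.15,0,0,0,0,0,0,-0.15,0,0,0,0,0,0,-0.15,0,0,0,0]
}}

```text
t: 5.35
tool_pos: [0.5508, 0.151, 0.2173]
orientation: [-2.502, -1.9, 0.0]
force: [-0.1, -0.1, -0.3]
opening: 0.0134
gripper_force: 30.0
```

```bash
python3 - <<'E'
from h import *
np.set_printoptions(precision=4,suppress=True)
s=robot.read_state();print(s['t'],s['tool_pos'],s['opening'],s['force'],s['gripper_force'])
st=np.array([.541,-.140])
for yaw in (11.2,):
    y=np.radians(yaw);ex=np.array([np.cos(y),np.sin(y)]);ey=np.array([-ex[1],ex[0]])
    T=st-ex*(.087+.0145+.003+.012)   # bar front 12 mm short of stud, aligned
    print(T,delta([*T,.215],yaw))
p,d=shot('scene')
hx=np.array([np.cos(np.radians(-15.6)),np.sin(np.radians(-15.6)),0]);hd=s['tool_pos']+[0,0,-.0214]+.087*hx
u,v=proj('scene',hd)[0];print(u,v)
u,v=int(u),int(v);a=p[v-60:v+60,u-80:u+80,::-1];cv2.imwrite('pics/g2.png',cv2.resize(a,None,fx=5,fy=5,interpolation=cv2.INTER_CUBIC))
E
```

```text
5.35 [0.5508 0.151  0.2173] 0.013359350944057031 [-0.0993 -0.1201 -0.2917] 29.987525939941406
[ 0.4267 -0.1626] (array([-0.3354, -0.0353,  0.0023]), array([-0.0001, -0.0001, -0.4674]))
314.34674687948376 309.8117851747601
```

View pics/g2.png

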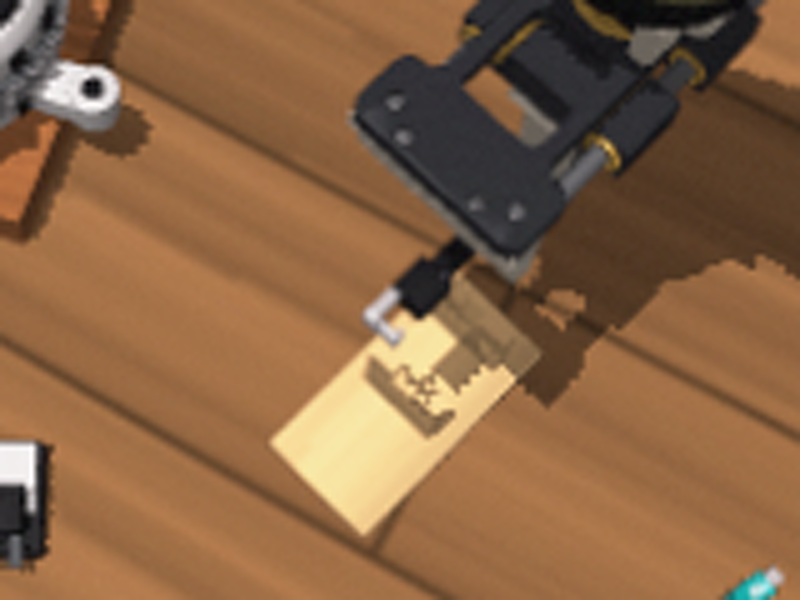

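Request:
{"name": "move_arm", "arguments": {
  "deltas": [-0.03,-0.003,0,0,0,-0.04,0,-0.07,-0.007,0,0,0,-0.1,0,-0.12,-0.012,0,0,0,-0.17,0,-0.17,-0.018,0,0,0,-0.24,0,-0.22,-0.023,0,0,0,-0.31,0,-0.27,-0.028,0,0,0,-0.38,0,-0.31,-0.033,0,0,0,-0.43,0,-0.335,-0.035,0,0,0,-0.467,0,-0.335,-0.035,0,0,0,-0.467,0,-0.335,-0.035,0,0,0,-0.467,0,-0.335,-0.035,0,0,0,-0.467,0]
}}

```text
t: 6.78
tool_pos: [0.4275, -0.1614, 0.2167]
orientation: [-1.993, -2.427, -0.0]
force: [0.7, 0.2, -0.8]
opening: 0.0137
gripper_force: 30.0
```

```bash
python3 - <<'E'
from h import *
np.set_printoptions(precision=4,suppress=True)
s=robot.read_state();print(s['t'],s['tool_pos'],s['opening'],s['force'],s['gripper_force'])
y=np.radians(11.2);ex=np.array([np.cos(y),np.sin(y),0]);ey=np.array([-ex[1],ex[0],0])
hd=s['tool_pos']+[0,0,-.0214]+.087*ex
ims=[]
for c in('scene','top'):
    p,d=shot(c);u0,v0=proj(c,[.541,-.14,.16])[0]
    M=np.float32([[6,0,-6*u0+200],[0,6,-6*v0+250]])
    a=cv2.warpAffine(p[:,:,::-1],M,(400,500),flags=cv2.INTER_CUBIC)
    f=lambda X:np.round(proj(c,X)*6+M[:,2],0)
    print(c,'stud top',f([.541,-.14,.16]),'head,bar corners pred R,L',f([hd,hd+.0145*ex-.008*ey,hd+.0145*ex+.008*ey,hd-.008*ey,hd+.008*ey]).tolist(),'px per mm x,y',(f([.551,-.14,.16])-f([.541,-.14,.16]))/10,(f([.541,-.13,.16])-f([.541,-.14,.16]))/10)
    ims.append(a)
cv2.imwrite('pics/g3.png',np.hstack(ims))
E
```

```text
6.775 [ 0.4275 -0.1614  0.2167] 0.01373846366002568 [ 0.7481  0.1511 -0.8142] 29.98753309249878
scene stud top [[200. 250.]] head,bar corners pred R,L [[224.0, 135.0], [187.0, 161.0], [229.0, 174.0], [203.0, 129.0], [245.0, 142.0]] px per mm x,y [[-1.6  2. ]] [[2.3 1.2]]
top stud top [[200. 250.]] head,bar corners pred R,L [[227.0, 311.0], [242.0, 264.0], [195.0, 273.0], [250.0, 306.0], [203.0, 315.0]] px per mm x,y [[ 0.  -2.8]] [[-2.8 -0.1]]
```

View pics/g3.png

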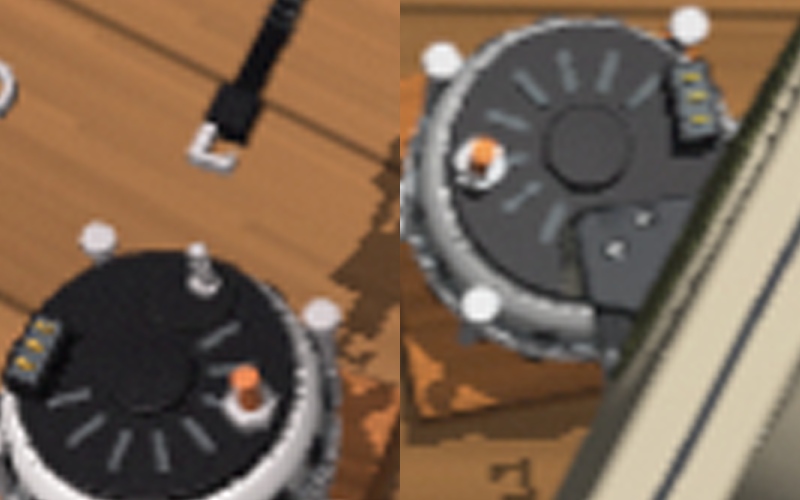

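Request:
{"name": "move_arm", "arguments": {
  "deltas": [0,0,0.02,0,0,0,0,0,0,0.04,0,0,0,0,0,0,0.048,0,0,0,0,0,0,0.048,0,0,0,0,0,0,0.048,0,0,0,0]
}}

```text
t: 7.5
tool_pos: [0.4279, -0.1625, 0.17]
orientation: [1.994, 2.426, 0.0]
force: [0.9, 0.2, 0.0]
opening: 0.0137
gripper_force: 30.0
```

Request:
{"name": "move_arm", "arguments": {
  "deltas": [0,0.002,0,0,0,0,0,0,0.004,0,0,0,0,0,0,0.006,0,0,0,0,0,0,0.006,0,0,0,0,0,0,0.006,0,0,0,0,0]
}}

```text
t: 8.12
tool_pos: [0.4332, -0.1612, 0.1691]
orientation: [-1.994, -2.427, 0.0]
force: [0.5, -0.1, -0.4]
opening: 0.0136
gripper_force: 30.0
```

Request:
{"name": "move_arm", "arguments": {
  "deltas": [0,0.001,0,0,0,0,0,0,0.002,0,0,0,0,0,0,0.002,0,0,0,0,0]
}}

```text
t: 8.5
tool_pos: [0.4353, -0.1608, 0.1691]
orientation: [-1.995, -2.427, -0.0]
force: [-0.5, 0.2, -1.3]
opening: 0.0134
gripper_force: 30.0
```

Request:
{"name": "move_arm", "arguments": {
  "deltas": [0,0.0005,0,0,0,0,0,0,0.001,0,0,0,0,0,0,0.001,0,0,0,0,0]
}}

```text
t: 8.88
tool_pos: [0.4363, -0.1606, 0.1691]
orientation: [-1.995, -2.427, -0.0]
force: [-0.6, 0.1, -0.3]
opening: 0.0135
gripper_force: 30.0
```

Request:
{"name": "move_arm", "arguments": {
  "deltas": [0,0.0005,0,0,0,0,0,0,0.0005,0,0,0,0,0]
}}

```text
t: 9.12
tool_pos: [0.4367, -0.1605, 0.1691]
orientation: [1.995, 2.427, -0.0]
force: [-0.3, -0.3, -0.1]
opening: 0.0139
gripper_force: 30.0
```

Request:
{"name": "move_arm", "arguments": {
  "deltas": [0,0.0005,0,0,0,0,0,0,0.0005,0,0,0,0,0]
}}

```text
t: 9.38
tool_pos: [0.4373, -0.1604, 0.1692]
orientation: [1.995, 2.427, 0.0]
force: [-0.6, -0.5, -0.3]
opening: 0.0135
gripper_force: 30.0
```

Request:
{"name": "move_arm", "arguments": {
  "deltas": [0,0.0005,0,0,0,0,0,0,0.0005,0,0,0,0,0]
}}

```text
t: 9.62
tool_pos: [0.4378, -0.1603, 0.1692]
orientation: [1.995, 2.427, 0.0]
force: [-0.4, 0.3, -0.6]
opening: 0.0137
gripper_force: 30.0
```

Request:
{"name": "move_arm", "arguments": {
  "deltas": [0,0.0005,0,0,0,0,0,0,0.0005,0,0,0,0,0]
}}

```text
t: 9.88
tool_pos: [0.4382, -0.1602, 0.1691]
orientation: [-1.995, -2.427, -0.0]
force: [-0.1, -0.4, -0.9]
opening: 0.0134
gripper_force: 30.0
```

Request:
{"name": "move_arm", "arguments": {
  "deltas": [0,0.0005,0,0,0,0,0,0,0.0005,0,0,0,0,0]
}}

```text
t: 10.12
tool_pos: [0.4387, -0.1601, 0.1691]
orientation: [-1.995, -2.427, 0.0]
force: [-0.3, -0.2, -1.3]
opening: 0.014
gripper_force: 30.0
```

Request:
{"name": "move_arm", "arguments": {
  "deltas": [0,0.0005,0,0,0,0,0,0,0.0005,0,0,0,0,0]
}}

```text
t: 10.38
tool_pos: [0.4389, -0.1601, 0.169]
orientation: [-1.994, -2.427, 0.001]
force: [-2.4, -0.4, 0.7]
opening: 0.0138
gripper_force: 30.0
```

Request:
{"name": "move_arm", "arguments": {
  "deltas": [0,-0.002,0,0,0,0,0,0,-0.004,0,0,0,0,0,-0.006,-0.004,0,0,0,0,0,-0.012,-0.004,0,0,0,0,0,-0.017,-0.004,0,0,0,0,0,-0.017,-0.004,0,0,0,0,0,-0.017,0.002,0,0,0,0,0,-0.017,0.008,0,0,0,0,0,-0.017,0.012,0,0,0,0,0,-0.017,0.013,0,0,0,0,0,-0.017,0.013,0,0,0,0,0,-0.017,0.013,0,0,0,0,0]
}}

```text
t: 11.88
tool_pos: [0.4551, -0.1742, 0.1691]
orientation: [-1.995, -2.427, 0.0]
force: [-0.5, -0.7, -0.1]
opening: 0.0139
gripper_force: 30.0
```

```bash
python3 - <<'E'
from h import *
np.set_printoptions(precision=4,suppress=True)
s=robot.read_state();print(s['tool_pos'],s['force'])
y=np.radians(11.2);ex=np.array([np.cos(y),np.sin(y),0]);ey=np.array([-ex[1],ex[0],0])
d=s['tool_pos']-[.4388,-.1601,.169];print('advance',d@ex,'left',d@ey, 'yaw', np.degrees(np.arctan2(*Ro.from_rotvec(s['orientation']).as_matrix()[[1,0],1])))
p,_=shot('scene');u0,v0=proj('scene',[.541,-.14,.16])[0]
M=np.float32([[8,0,-8*u0+400],[0,8,-8*v0+300]])
cv2.imwrite('pics/g4.png',cv2.warpAffine(p[:,:,::-1],M,(800,600),flags=cv2.INTER_CUBIC))
E
```

```text
[ 0.4551 -0.1742  0.1691] [-0.4861 -0.72   -0.1072]
advance 0.013275133426329234 left -0.016982783518602124 yaw 11.173049998943998
```

View pics/g4.png

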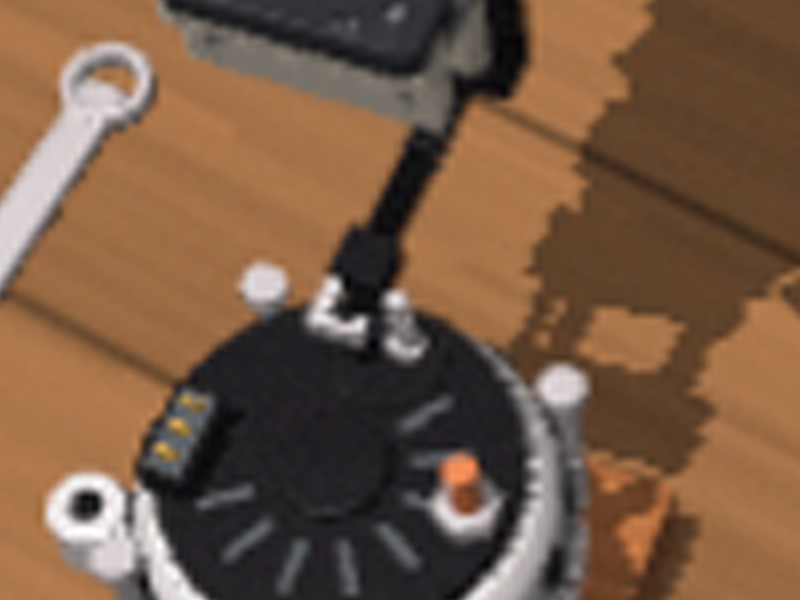

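Request:
{"name": "move_arm", "arguments": {
  "deltas": [0.002,0,0,0,0,0,0,0.003,0,0,0,0,0,0,0.003,0,0,0,0,0,0]
}}

```text
t: 12.3
tool_pos: [0.4546, -0.1711, 0.1692]
orientation: [1.994, 2.427, 0.0]
force: [0.5, 0.5, -0.7]
opening: 0.0136
gripper_force: 30.0
```

Request:
{"name": "move_arm", "arguments": {
  "deltas": [0.001,0,0,0,0,0,0,0.001,0,0,0,0,0,0]
}}

```text
t: 12.55
tool_pos: [0.4545, -0.1702, 0.1692]
orientation: [1.995, 2.427, 0.0]
force: [0.2, 0.3, -0.7]
opening: 0.014
gripper_force: 30.0
```

Request:
{"name": "move_arm", "arguments": {
  "deltas": [0.001,0,0,0,0,0,0,0.001,0,0,0,0,0,0]
}}

```text
t: 12.8
tool_pos: [0.4542, -0.1692, 0.1691]
orientation: [-1.995, -2.427, 0.0]
force: [-0.5, 0.3, -0.6]
opening: 0.0135
gripper_force: 30.0
```

Request:
{"name": "move_arm", "arguments": {
  "deltas": [0.0007,0,0,0,0,0,0,0.0007,0,0,0,0,0,0]
}}

```text
t: 13.05
tool_pos: [0.4541, -0.1686, 0.1691]
orientation: [-1.995, -2.427, -0.0]
force: [0.5, 0.6, -0.1]
opening: 0.0137
gripper_force: 30.0
```

Request:
{"name": "move_arm", "arguments": {
  "deltas": [0.0007,0,0,0,0,0,0,0.0007,0,0,0,0,0,0]
}}

```text
t: 13.3
tool_pos: [0.454, -0.1679, 0.1691]
orientation: [-1.995, -2.427, -0.0]
force: [-0.1, 0.2, -0.1]
opening: 0.0136
gripper_force: 30.0
```

Request:
{"name": "move_arm", "arguments": {
  "deltas": [0.0007,0,0,0,0,0,0,0.0007,0,0,0,0,0,0]
}}

```text
t: 13.55
tool_pos: [0.4538, -0.1672, 0.1691]
orientation: [-1.995, -2.427, -0.0]
force: [0.7, -0.9, -0.6]
opening: 0.0138
gripper_force: 30.0
```

Request:
{"name": "move_arm", "arguments": {
  "deltas": [0.0007,0,0,0,0,0,0,0.0007,0,0,0,0,0,0]
}}

```text
t: 13.8
tool_pos: [0.4537, -0.1665, 0.1691]
orientation: [-1.995, -2.427, 0.0]
force: [-0.1, -0.3, -0.8]
opening: 0.0138
gripper_force: 30.0
```

Request:
{"name": "move_arm", "arguments": {
  "deltas": [0.001,0,0,0,0,0,0,0.001,0,0,0,0,0,0]
}}

```text
t: 14.05
tool_pos: [0.4535, -0.1655, 0.1691]
orientation: [-1.995, -2.427, -0.0]
force: [0.0, -0.7, -0.1]
opening: 0.013
gripper_force: 30.0
```

Request:
{"name": "move_arm", "arguments": {
  "deltas": [0.001,0,0,0,0,0,0,0.001,0,0,0,0,0,0]
}}

```text
t: 14.3
tool_pos: [0.4533, -0.1645, 0.1691]
orientation: [-1.995, -2.427, -0.0]
force: [0.4, -0.1, -0.6]
opening: 0.0134
gripper_force: 30.0
```

Request:
{"name": "move_arm", "arguments": {
  "deltas": [0.001,0,0,0,0,0,0,0.001,0,0,0,0,0,0]
}}

```text
t: 14.55
tool_pos: [0.4531, -0.1635, 0.1691]
orientation: [-1.995, -2.427, -0.0]
force: [-0.4, 0.3, -1.4]
opening: 0.0133
gripper_force: 30.0
```

Request:
{"name": "move_arm", "arguments": {
  "deltas": [0.0007,0,0,0,0,0,0,0.0007,0,0,0,0,0,0]
}}

```text
t: 14.8
tool_pos: [0.453, -0.1629, 0.1691]
orientation: [-1.995, -2.427, -0.0]
force: [0.2, 0.4, -0.4]
opening: 0.0136
gripper_force: 30.0
```

Request:
{"name": "move_arm", "arguments": {
  "deltas": [0.001,0,0,0,0,0,0,0.001,0,0,0,0,0,0]
}}

```text
t: 15.05
tool_pos: [0.4528, -0.1619, 0.1691]
orientation: [-1.995, -2.427, -0.0]
force: [1.0, -0.5, -0.9]
opening: 0.0135
gripper_force: 30.0
```

Request:
{"name": "move_arm", "arguments": {
  "deltas": [0.0006,0,0,0,0,0,0,0.0006,0,0,0,0,0,0]
}}

```text
t: 15.3
tool_pos: [0.4527, -0.1613, 0.1692]
orientation: [1.995, 2.427, 0.0]
force: [1.0, 0.2, -0.8]
opening: 0.0138
gripper_force: 30.0
```

Request:
{"name": "move_arm", "arguments": {
  "deltas": [0.0006,0,0,0,0,0,0,0.0006,0,0,0,0,0,0]
}}

```text
t: 15.55
tool_pos: [0.4526, -0.1607, 0.1692]
orientation: [1.995, 2.427, 0.0]
force: [0.4, 0.5, 0.8]
opening: 0.0134
gripper_force: 30.0
```

Request:
{"name": "move_arm", "arguments": {
  "deltas": [0.0006,0,0,0,0,0,0,0.0006,0,0,0,0,0,0]
}}

```text
t: 15.8
tool_pos: [0.4524, -0.1601, 0.1691]
orientation: [-1.995, -2.427, -0.0]
force: [0.5, -0.7, -0.5]
opening: 0.0135
gripper_force: 30.0
```

Request:
{"name": "move_arm", "arguments": {
  "deltas": [0.0006,0,0,0,0,0,0,0.0006,0,0,0,0,0,0]
}}

```text
t: 16.05
tool_pos: [0.4523, -0.1595, 0.1691]
orientation: [1.995, 2.427, -0.0]
force: [-0.4, 0.3, -1.0]
opening: 0.0139
gripper_force: 30.0
```

Request:
{"name": "move_arm", "arguments": {
  "deltas": [0.0006,0,0,0,0,0,0,0.0006,0,0,0,0,0,0]
}}

```text
t: 16.3
tool_pos: [0.4522, -0.159, 0.1692]
orientation: [1.995, 2.427, 0.0]
force: [0.2, 0.2, 0.2]
opening: 0.0135
gripper_force: 30.0
```

Request:
{"name": "move_arm", "arguments": {
  "deltas": [0.0006,0,0,0,0,0,0,0.0006,0,0,0,0,0,0]
}}

```text
t: 16.55
tool_pos: [0.4521, -0.1584, 0.1691]
orientation: [1.995, 2.427, -0.0]
force: [-0.3, 0.1, -0.2]
opening: 0.0137
gripper_force: 30.0
```

Request:
{"name": "move_arm", "arguments": {
  "deltas": [0.0006,0,0,0,0,0,0,0.0006,0,0,0,0,0,0]
}}

```text
t: 16.8
tool_pos: [0.452, -0.158, 0.1692]
orientation: [1.995, 2.427, -0.0]
force: [0.3, -1.4, -1.1]
opening: 0.0136
gripper_force: 30.0
```

```bash
python3 - <<'E'
from h import *
s=robot.read_state();print(s['tool_pos'],s['force'])
p,_=shot('scene');u0,v0=proj('scene',[.541,-.14,.15])[0]
M=np.float32([[10,0,-10*u0+300],[0,10,-10*v0+200]])
cv2.imwrite('pics/g5.png',cv2.warpAffine(p[:,:,::-1],M,(600,400),flags=cv2.INTER_CUBIC))
E
```

```text
[ 0.45201984 -0.15796293  0.1691744 ] [ 0.30546751 -1.4045182  -1.1411436 ]
```

View pics/g5.png

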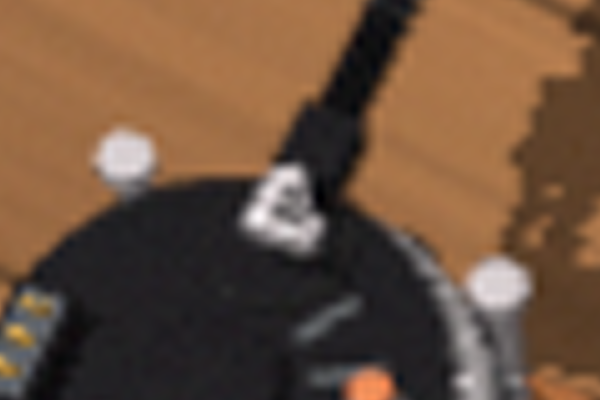

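Request:
{"name": "move_arm", "arguments": {
  "deltas": [-0.0005,-0.0006,0,0,0,0,0,-0.0005,-0.0012,0,0,0,0,0,-0.0005,-0.0012,0,0,0,0,0]
}}

```text
t: 17.23
tool_pos: [0.4509, -0.1585, 0.1691]
orientation: [-1.995, -2.427, -0.0]
force: [0.6, -0.8, -0.5]
opening: 0.0135
gripper_force: 30.0
```

Request:
{"name": "move_arm", "arguments": {
  "deltas": [0,0,0,0,0,0,0.16,0,0,0,0,0,0,0.17,0,0,0,0,0,0,0.18,0,0,0,0,0,0,0.19,0,0,0,0,0,0,0.2,0,0,0,0,0,0,0.2]
}}

```text
t: 17.98
tool_pos: [0.4508, -0.1585, 0.1691]
orientation: [-1.995, -2.427, 0.0]
force: [-0.0, -0.5, -1.0]
opening: 0.0187
gripper_force: 7.0
```

Request:
{"name": "move_arm", "arguments": {
  "deltas": [0,0,0,0,0,0,0.21,0,0,0,0,0,0,0.22,0,0,0,0,0,0,0.23,0,0,0,0,0,0,0.25,0,0,0,0,0,0,0.3,0,0,0,0,0,0,0.3]
}}

```text
t: 18.73
tool_pos: [0.4509, -0.1585, 0.1692]
orientation: [1.995, 2.427, 0.0]
force: [0.1, 0.5, 0.2]
opening: 0.0279
gripper_force: 0.0
```

```bash
python3 - <<'E'
from h import *
s=robot.read_state();print(s['tool_pos'],s['force'])
p,_=shot('scene');u0,v0=proj('scene',[.521,-.14,.15])[0]
M=np.float32([[8,0,-8*u0+300],[0,8,-8*v0+300]])
cv2.imwrite('pics/g6.png',cv2.warpAffine(p[:,:,::-1],M,(600,500),flags=cv2.INTER_CUBIC))
E
```

```text
[ 0.45094615 -0.15853166  0.16916304] [0.08977963 0.47897374 0.18085984]
```

View pics/g6.png

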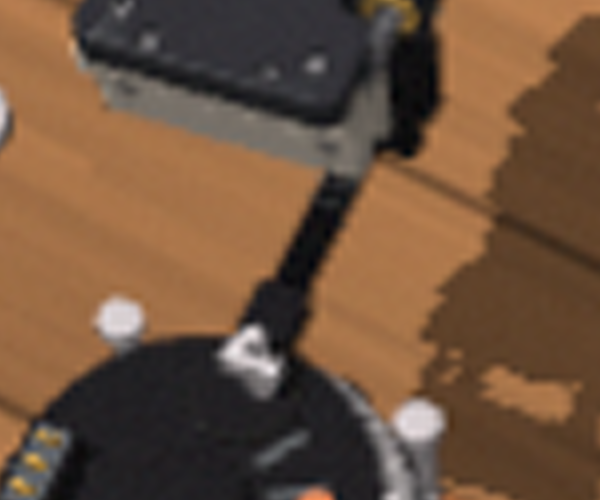

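Request:
{"name": "move_arm", "arguments": {
  "deltas": [0,0,0,0,0,0,0.35,0,0,0,0,0,0,0.42,0,0,0,0,0,0,0.42,0,0,-0.01,0,0,0,0.42,0,0,-0.03,0,0,0,0.42,0,0,-0.06,0,0,0,0.42,0,0,-0.1,0,0,0,0.42,0,0,-0.12,0,0,0,0.42,0,0,-0.12,0,0,0,0.42,0,0,-0.12,0,0,0,0.42]
}}

```text
t: 20.02
tool_pos: [0.4504, -0.1583, 0.2876]
orientation: [-1.993, -2.426, 0.001]
force: [-0.3, -0.3, 1.2]
opening: 0.039
gripper_force: 0.0
```

Request:
{"name": "move_arm", "arguments": {
  "deltas": [0,-0.03,0,0,0,0,0.42,-0.05,-0.05,0,0,0,0,0.42,-0.1,-0.05,0,0,0,0,0.42,-0.15,-0.05,0,0,0,0,0.42,-0.18,-0.05,0,0,0,0,0.42,-0.18,-0.05,0,0,0,0,0.42,-0.18,-0.05,0,0,0,0,0.42,-0.18,-0.05,0,0,0,0,0.42]
}}

```text
t: 21.02
tool_pos: [0.4367, -0.3437, 0.2888]
orientation: [-1.993, -2.428, -0.0]
force: [0.5, -0.4, 0.2]
opening: 0.0391
gripper_force: 0.0
```

```bash
python3 - <<'E'
from h import *
s=robot.read_state();print(s['t'],s['tool_pos'],s['force'])
ims=[]
for c in('scene','top'):
    p,_=shot(c);u0,v0=proj(c,[.491,-.15,.15])[0]
    M=np.float32([[6,0,-6*u0+200],[0,6,-6*v0+250]])
    ims.append(cv2.warpAffine(p[:,:,::-1],M,(400,500),flags=cv2.INTER_CUBIC))
cv2.imwrite('pics/g7.png',np.hstack(ims))
E
```

```text
21.025 [ 0.43669196 -0.34373473  0.2888133 ] [ 0.49993522 -0.35691139  0.2000297 ]
```

View pics/g7.png

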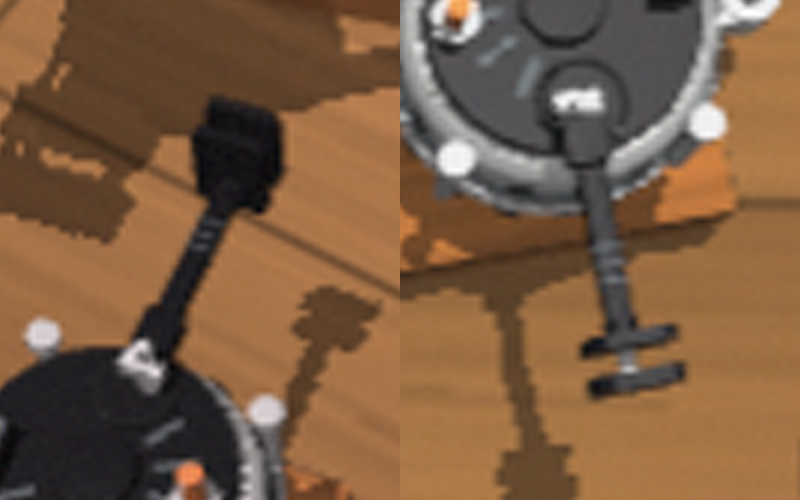

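```bash
python3 -c "
from plant import robot
print(robot.close_job())"
```

```text
the job is handed in; nothing more can be done
None
```

The clip hangs on the thin stud, shut round it by its own spring, and the gripper is well clear; I handed the job in after about 21 s, and the interface gave no verdict back. Forces read at the end of each move while feeling for the stud stayed under 3 N.

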